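Clip the flushed filter cartridge back into the steam station

TASK

The blue water-filter cartridge has been flushed and is clipped in the grey flushing stand. Pinch its two orange tabs together and keep them pinched to lift it straight up out of the stand, then set it upright in the blue-collared filter well on top of the steam station and push it down fully home, against the spring below it, so that both tabs have sprung back out under the catches and nothing holds it. Be gentle: never force it against its catches or ram it down, do not crush the tabs, and leave the other things where they are.

Things in the scene. Friction and masses are not known exactly. Their poses are not given: they have to be found in the camera images.
- cartridge_mid (a point): centre of the blue filter cartridge (loose, 0.15 to 0.24 kg, 74 mm tall): on its upright axis, 37 mm above its underside. z up along the cartridge, y from tab to tab. The orange tabs' ribbed finger pads on its +y and -y sides are 26 mm wide (x) and reach from 7 mm below to 31 mm above this point; 52 mm across (y) when free, 42 mm fully pinched. A half turn about z changes nothing.
- cartridge: the same cartridge; origin at the centre of its underside. White bevelled foot 34.4 (x) x 43.4 (y) x 8 mm; blue trunk and flat white top 34.4 x 26 mm. Each tab has low down an outward barb, 22 mm wide (x), reaching 4 mm beyond the tab's leg: flat upper face 18.5 mm above the underside, sloping under face.
- tab_a (a joint): how far the tab on the cartridge's +y side is pressed in, m: 0 free, 0.005 fully pinched (hard stop). Spring: 2 N at the start, 4 N at full travel. The barbs pass the catches only when both tabs are in by more than 3 mm plus any sideways offset: pinch fully.
- tab_b (a joint): the same for the tab on the -y side. A grip of 20 to 40 N is plenty; more than 120 N in all from the fingers (60 N each side) cracks the tabs.
- cradle_rim (a point): centre of the mouth of the well in the flushing stand, 46 mm above the table; z up, y towards its catches. Same well as in the station, without the valve pin. The cartridge starts home in it, on the well's floor, 11 mm from this point to cartridge_mid, tabs out under the catches, axes aligned.
- stand: flushing stand (fixed): steel drip tray 250 (x) x 200 (y) x 16 mm, from 70 mm before to 180 mm behind its origin, with a grey well block 64 x 84 mm, 46 mm high. Origin on the table under the well's axis. More than 60 N, summed over all contacts (rather a push of 30 N), between cartridge and stand breaks the catches.
- well_rim (a point): centre of the blue-collared mouth of the filter well in the station's top, 130 mm above the table; z up, y towards its two catches. Mouth 37 (x) x 46 (y) mm, 26 mm deep. The catches are ledges 6 mm thick on the +y and -y sides, flush with the rim; the barbs spring out beneath them. Home: cartridge_mid 11 mm (on the floor) to 12.5 mm (up against the catches) above this point.
- valve_top (a point): top of the brass valve pin in the well's floor, 16 mm across, standing 8 mm above it. Its spring pushes the cartridge up: 8 N at first touch, 13 N at the floor; unlatched, cartridge_mid rises to 19 mm over well_rim, and so it does if let go while pinched. Let it stand there, then push on its top, 20 to 25 N, until both tabs click; if only one clicked, push on the other's side.
- station: white steam station (fixed), 270 (x) x 240 (y) x 130 mm, from 75 mm before to 195 mm behind its origin, which is on the table under the well's axis. Behind the well lies an iron rest, a mat with steel bars, 10 mm high. More than 60 N, summed over all contacts (rather a push of 30 N), between cartridge and station breaks it.
- spent: bystander: a spent cartridge of the same form, brown with grey tabs, lying on the drip tray behind the stand's well; not to be disturbed.
- seal: bystander: black rubber ring, 48 mm across, 8 mm high, on the drip tray.
- ink_red: bystander: red jar of ink, 64 mm across, 85 mm tall.
- ink_blue: bystander: blue jar of ink, 64 mm across, 85 mm tall.
- sprayer: bystander: green bottle, 70 mm across, 170 mm tall.
- squeegee: bystander: wooden print squeegee with rubber blade, 200 mm long, 22 mm high.
- brush: bystander: brush lying on the table.
Not all that is in view belongs to the job. What is shaped like the cartridge but yellow is not meant.

How it is judged (in metres and radians):
On the way, in this order (a step that is already met when the one before it is completed fails the run):
1. both tabs pinched in while the cartridge is still in the stand (value of joint each of tab_a, tab_b above 0.003 m and horizontal distance between cartridge_mid and cradle_rim below 0.006 m and z of cartridge_mid in the frame of cradle_rim below 0.02 m), for 0.1 s.
2. the cartridge is lifted clear out of the stand (z of cartridge_mid in the frame of cradle_rim above 0.045 m), for 0.1 s.
3. the cartridge is home and latched in the station's well, tabs out (z of cartridge_mid in the frame of well_rim below 0.0145 m and horizontal distance between cartridge_mid and well_rim below 0.004 m and value of joint each of tab_a, tab_b below 0.002 m), for 0.2 s.
At the end, for the whole second after the job is handed in: The blue cartridge sits upright (within 0.08 rad) in the station's well, its centre within 4 mm of the well's axis and less than 14.5 mm above the rim (home: 11 to 12.5 mm), both tabs sprung out (pressed in less than 2 mm), at rest and untouched by the fingers (all of step 3 and z of cartridge_mid in the frame of well_rim above 0.008 m and angle between cartridge_mid's own z axis and vertical below 0.08 rad and contact force between the fingers and cartridge below 0.1 N and linear speed of cartridge below 0.01 m/s).
It fails at once if the cartridge is forced against the stand with more than 60 N (contact force between cartridge and stand above 60 N).
It fails at once if the cartridge is forced against the station with more than 60 N (contact force between cartridge and station above 60 N).
It fails at once if the cartridge is squeezed or struck by the fingers with more than 120 N in all (contact force between the fingers and cartridge above 120 N).
It fails at once if a bystander is moved by more than 25 mm (distance of any of spent, seal, ink_red, ink_blue, sprayer, squeegee, brush from where it was at the start of the episode above 0.025 m).
It also fails if it takes over 58 s, if anything falls off the work surface, if the arm or the gripper's body presses on something with over 40 N, if the wrist force passes 120 N, or if a joint passes its speed limit or range.

ROBOT

A 6-joint arm with a two-finger parallel gripper is mounted at the origin on the work surface. World frame = base frame: x ahead of the robot, y to its left, z up, the work surface at z = 0. Lengths are in mm, angles in rad, forces in N, time in s.
With the tool pointing down it reaches from about 425 to 950 mm from the base axis. Payload 3.5 kg.
Tool frame: the origin (TCP) lies at the very end of the fingers, on their centre line; the grasp point (between the pads) lies 19 mm behind it (pinch_z is the z of the grasp point in the tool frame, in mm); z points along the fingers, y is the direction in which the jaws open and shut (so a half turn about z gives the same grasp; the last joint's range is limited). The gripper opens to 85 mm and grips with 20 to 120 N. Pads are 22 mm wide; open, the fingers measure 114 mm over their backs; the gripper's body (76 mm by 85 mm) begins 54 mm behind the grasp point. The pads swing forward as they close: fully open they stand 13 mm farther back than shut.
Start: joints at [1.163, 0.286, 1.577, -0, 1.279, -0.15], TCP at [172.057, 652.689, 231.325] pointing down, gripper open.
Joint ranges: [-2.77, 2.77], [-0.9, 2.22], [0.21, 2.48], [-1.53, 4.67], [0.24, 2.81], [-2.84, 2.84]. Speed limits (rad/s): [2.79, 2.79, 3.14, 3.14, 3.14, 3.14].

INTERFACE

Orientations are given as a unit quaternion [x, y, z, w].
In Python, from workcell import sense, camera, job_done, pinch_z gives the robot as it stands. The module is installed in compiled form; this text tells all that it offers.
- The arm moves only by the tool apply_moves, never from a script. Its arguments are lists of equal length, an entry for each row: "hand": the closure, from -1 (fully open) to 1 (shut), so that 0 is half open; "delta_pos": the shift along the tool's x, y, z in m, a list of three; "rotation": the turn, a rotation vector about the tool's x, y, z in rad, a list of three. In form: {"hand": [hand, ...], "delta_pos": [[tx, ty, tz], ...], "rotation": [[wx, wy, wz], ...]}. A call has 1 to 12 rows; each row shifts and turns the pose as measured when the row begins, along the tool's axes as they then stand; what a row does not reach is not made up. A row lasts 1/10 s, in which the tool goes at most 50 mm and 8.59 degrees, less where a joint would pass 70% of its speed; a pose out of reach is approached as far as the arm can. A call with a gripper value outside its range is refused whole. The fingers move at their own pace and stop on an object; the grip force is fixed at half the most. Time passes only in rows, so rows that do not move let the fingers close. It gives the time, the measured TCP pose, the force and the opening at its end, in the units of the state.
- sense(): the state, without advancing time (a new reading comes with each control period).
- camera(name): name is "scene" or "top"; returns a dict with "pixels" (384x512x3 uint8, blue, green, red), "z_map" (384x512 float32, mm along the optical axis (not along the pixel's ray), 0 where there is no reading), "K" (3x3 intrinsics, pixels), "rvec" (rotation vector, rad) and "tvec" (3), from world to camera coordinates, as OpenCV has them. Camera axes: x right, y down, z forward; pixel columns grow to the right and rows downward; lengths in mm; the calibration is good to about 2 mm. A picture is of the moment at which its call begins.
- job_done(): hands the job in, once; it reports no verdict.
The state is a dict: "time_s": time; "joint_pos": joint angles; "dq": joint speeds; "joint_torque": joint torques, N m; "ee_pos": TCP position; "orientation": TCP orientation; "contact_force": force on the tool from outside, world axes, zero at the start; "wrist_torque": the same for the moment, N m; "gripper_width": finger opening in mm.
Only numpy, scipy, OpenCV 4.12 (cv2) and the standard library are available. Lean on these libraries where they do the work, as an engineer would, in place of code of your own. Each camera call takes 0.05 s, during which the arm holds its last target. There are 200 camera calls.

## Working session

There is one attempt and no reset: what is moved stays moved. The work goes in short steps, Python scripts to look and compute and a tool call to move; the robot and the scene stay as the last step left them, time stands still between calls to the robot, and variables do not carry over. Pictures are saved under pics/ and viewed, about 8 in all and at most 12, crops included, and the job is handed in when it is done.

Besides the shell and the picture viewer there is one more tool, called after "Emit:" as name(argument=value, ...) on one line, values as JSON. apply_moves: Moves the arm, as the interface text tells. Its arguments: {"type":"object","properties":{"hand":{"type":"array"},"delta_pos":{"type":"array"},"rotation":{"type":"array"}},"required":["hand","delta_pos","rotation"]}

```bash
mkdir -p pics; cat > h.py <<'E'
import numpy as np,cv2
from workcell import sense,camera,job_done,pinch_z
def pts(c):
    z=c["z_map"].astype(float);K=np.array(c["K"]);R=cv2.Rodrigues(np.array(c["rvec"],float))[0]
    v,u=np.mgrid[:z.shape[0],:z.shape[1]]
    P=np.stack([(u-K[0,2])/K[0,0]*z,(v-K[1,2])/K[1,1]*z,z],-1)
    W=(P-np.array(c["tvec"],float).reshape(3))@R
    W[z==0]=np.nan
    return W
E
python3 - <<'E'
from h import *
print(sense(),pinch_z)
for n in("scene","top"):
    c=camera(n);cv2.imwrite(f"pics/{n}0.png",c["pixels"]);np.savez(f"{n}0.npz",**{k:np.array(v) for k,v in c.items()})
    print(n,c["K"],c["rvec"],c["tvec"])
E
```

```text
{'time_s': 0.0, 'joint_pos': array([ 1.16297532e+00,  2.87170392e-01,  1.57817044e+00,  3.22233721e-06,
        1.27860181e+00, -1.50003072e-01]), 'dq': array([-0.00039559, -0.00036807,  0.00066355, -0.00069159, -0.00167831,
       -0.0003167 ]), 'joint_torque': array([ 2.53827766e-04, -4.05986416e+01, -2.92622441e+01, -1.39540898e-04,
        5.99164676e-03, -6.66485363e-06]), 'ee_pos': array([171.81568562, 652.08992629, 229.94758263]), 'orientation': array([ 1.28552610e-01,  9.91701994e-01, -1.12916010e-03, -3.24969552e-04]), 'contact_force': array([0.53658919, 0.13878699, 0.86051048]), 'wrist_torque': array([ 0.07151253,  0.00968296, -0.03651002]), 'gripper_width': 85.2743004808735} -18.700000000000003
scene [[427.88558881   0.         254.3376855 ]
 [  0.         427.88558881 188.44876082]
 [  0.           0.           1.        ]] [ 0.65772855  2.57510547 -1.19991841] [ 473.79530761  -78.38114472 1759.78454532]
top [[464.60634424   0.         257.94046154]
 [  0.         464.60634424 199.15470358]
 [  0.           0.           1.        ]] [ 2.11805184 -2.13991958  0.18902152] [-3.49014564e-01  5.47394762e+02  1.73599945e+03]
```

View pics/scene0.png

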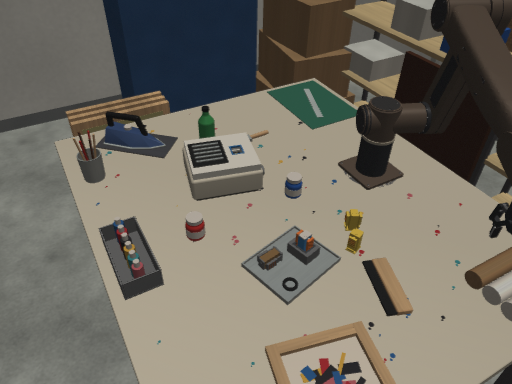

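View pics/top0.png

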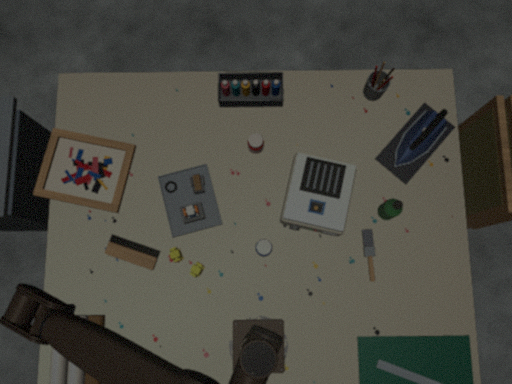

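Scene view: the cartridge with orange tabs is in the stand at about (304,240) and the station well at (236,150). Top view: the cartridge is at about (191,212) and the blue-collared well at (317,207).

```bash
python3 - <<'E'
from h import *
c={k:v for k,v in np.load("top0.npz").items()};s={k:v for k,v in np.load("scene0.npz").items()}
W=pts(c);Ws=pts(s)
a=c["pixels"][185:235,165:220];b=c["pixels"][180:240,275:350]
A=cv2.resize(a,(400,364),interpolation=cv2.INTER_CUBIC);B=cv2.resize(b,(400,320),interpolation=cv2.INTER_CUBIC)
S1=cv2.resize(s["pixels"][215:275,270:350],(400,300),interpolation=cv2.INTER_CUBIC);S2=cv2.resize(s["pixels"][130:190,185:265],(400,300),interpolation=cv2.INTER_CUBIC)
can=np.zeros((600,800,3),np.uint8)
can[:300,:400]=cv2.resize(cv2.convertScaleAbs(A,alpha=2.2),(400,300));can[:300,400:]=cv2.resize(cv2.convertScaleAbs(B,alpha=2.2),(400,300));can[300:,:400]=S1;can[300:,400:]=S2
cv2.imwrite("pics/z.png",can)
hsv=cv2.cvtColor(c["pixels"],cv2.COLOR_BGR2HSV)
np.set_printoptions(precision=1,suppress=True)
def rep(nm,img,W,x0,x1,y0,y1,lo,hi):
    h=cv2.cvtColor(img,cv2.COLOR_BGR2HSV);m=cv2.inRange(h,lo,hi);k=np.zeros_like(m);k[y0:y1,x0:x1]=m[y0:y1,x0:x1]
    v,u=np.nonzero(k);P=W[v,u];print(nm,len(u),u.mean() if len(u) else 0,v.mean() if len(u) else 0);print(np.nanmin(P,0),np.nanmedian(P,0),np.nanmax(P,0));return k,P
rep("top orange",c["pixels"],W,165,220,185,235,(3,130,60),(18,255,255))
rep("top collar",c["pixels"],W,275,350,195,235,(95,90,40),(125,255,255))
rep("sc orange",s["pixels"],Ws,285,325,220,265,(3,150,80),(18,255,255))
rep("sc collar",s["pixels"],Ws,200,260,135,170,(95,90,40),(125,255,255))
# regions by height in top view
for nm,(x0,x1,y0,y1),zr in(("stand block",(165,220,190,235),(36,52)),("station",(270,365,145,240),(122,136)),("tray",(150,230,160,240),(10,22)),("carttop",(170,215,195,230),(80,95))):
    m=np.zeros(W.shape[:2],np.uint8);z=W[...,2];r=(z>zr[0])&(z<zr[1]);m[y0:y1,x0:x1]=r[y0:y1,x0:x1]
    P=W[m>0];
    if len(P)>4:
        print(nm,len(P),cv2.minAreaRect(P[:,:2].astype(np.float32)),np.median(P,0))
E
```

```text
top orange 33 191.0909090909091 208.63636363636363
[482.8 221.2  40.9] [503.2 231.4  83.7] [607.  276.2  97.3]
top collar 44 314.95454545454544 206.77272727272728
[ 478.6 -247.5   92.5] [ 502.  -209.   127.7] [ 528.2 -191.   140.1]
sc orange 73 307.64383561643837 240.64383561643837
[483.9 223.5  50.1] [500.1 275.6  82.5] [518.  281.6  92.9]
sc collar 44 235.8181818181818 148.45454545454547
[ 476.5 -247.5  103.7] [ 501.5 -232.   129.8] [ 530.6 -188.1  134.7]
stand block 240 ((523.2141723632812, 251.85833740234375), (128.42857360839844, 93.67404174804688), 0.5762510895729065) [496.3 239.9  44.7]
station 2978 ((560.5764770507812, -231.54046630859375), (222.60247802734375, 254.81468200683594), 76.51280212402344) [ 541.6 -227.1  130.4]
tray 901 ((553.5123901367188, 259.47528076171875), (310.8093566894531, 308.4910888671875), 3.9408812522888184) [557.5 283.5  12.8]
carttop 80 ((500.79339599609375, 250.35580444335938), (34.91194152832031, 52.0597038269043), 15.124783515930176) [501.7 251.8  88.9]
```

View pics/z.png

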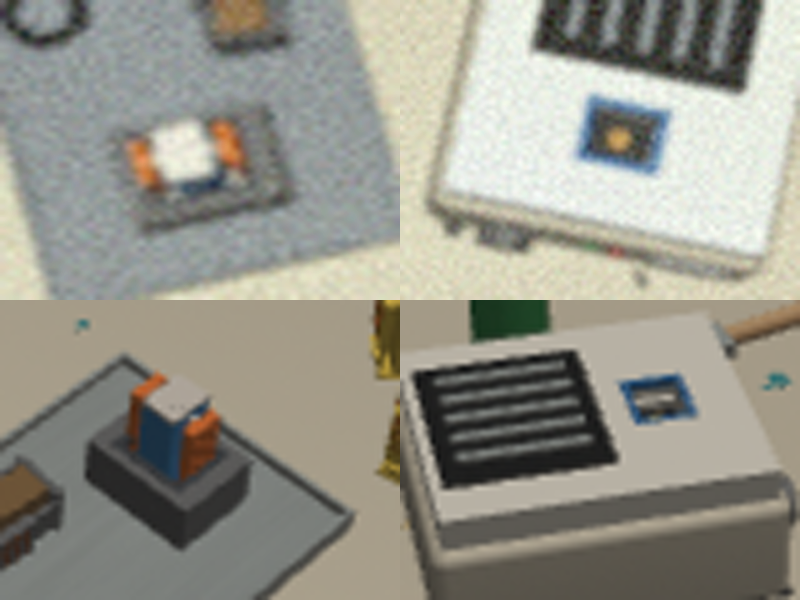

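The crops show the cartridge in the stand turned about +15° and the collar in the station about −13°, with the brass pin visible in the well's floor. I'll refine both with ray casts in the two views.

```bash
cat >> h.py <<'E'
def ray(c,uv,z):
    K=np.array(c["K"],float);R=cv2.Rodrigues(np.array(c["rvec"],float))[0];t=np.array(c["tvec"],float).reshape(3)
    uv=np.atleast_2d(uv).astype(float);d=np.c_[(uv[:,0]-K[0,2])/K[0,0],(uv[:,1]-K[1,2])/K[1,1],np.ones(len(uv))]@R
    o=-R.T@t;return (o+d*((z-o[2])/d[:,2])[:,None])[:,:2]
def blob(c,lo,hi,box,z,up=8):
    x0,x1,y0,y1=box;im=cv2.resize(c["pixels"][y0:y1,x0:x1],None,fx=up,fy=up,interpolation=cv2.INTER_CUBIC)
    m=cv2.inRange(cv2.cvtColor(im,cv2.COLOR_BGR2HSV),lo,hi);cs=cv2.findContours(m,cv2.RETR_EXTERNAL,cv2.CHAIN_APPROX_NONE)[0]
    k=max(cs,key=cv2.contourArea)[:,0].astype(float);uv=(k+.5)/up-.5+[x0,y0]
    P=ray(c,uv,z).astype(np.float32);r=cv2.minAreaRect(P)
    return P,r
E
python3 - <<'E'
from h import *
c={k:v for k,v in np.load("top0.npz").items()};s={k:v for k,v in np.load("scene0.npz").items()}
for nm,cc,lo,hi,box,z in(
 ("collar top",c,(95,80,40),(125,255,255),(300,335,193,222),130),
 ("collar sc",s,(98,90,40),(125,255,255),(220,250,138,162),130),
 ("cart top white",c,(0,0,80),(179,70,255),(180,202,198,218),94),
 ("cart sc white",s,(0,0,140),(179,40,255),(290,318,226,246),94),
 ("pin",c,(8,100,60),(30,255,255),(305,330,197,218),112),
 ("orange",c,(2,110,50),(20,255,255),(175,193,200,225),88),
 ("orange R",c,(2,110,50),(20,255,255),(193,205,200,225),88),
 ("station",c,(0,0,75),(179,80,255),(270,365,145,240),130),
 ("block",c,(0,0,20),(179,60,60),(175,210,200,228),46),
):
    try:
        P,r=blob(cc,lo,hi,box,z);print(nm,[np.round(x,1) for x in r],P.mean(0), "hsvctr")
    except Exception as e: print(nm,e)
im=c["pixels"];h=cv2.cvtColor(im,cv2.COLOR_BGR2HSV);print(h[175,185],h[225,195],h[212,190],h[209,191],h[220,290],h[205,183])
# edge-based tray yaw
g=cv2.resize(im[155:245,150:230],None,fx=6,fy=6,interpolation=cv2.INTER_CUBIC);e=cv2.Canny(cv2.GaussianBlur(g,(0,0),4),15,40)
L=cv2.HoughLinesP(e,1,np.pi/360,60,minLineLength=120,maxLineGap=15)
for l in sorted(L[:,0],key=lambda l:-np.hypot(l[2]-l[0],l[3]-l[1]))[:10]:
    q=ray(c,[[l[0]/6+150,l[1]/6+155],[l[2]/6+150,l[3]/6+155]],16);d=q[1]-q[0];print("tray",q.round(0).tolist(),round(np.degrees(np.arctan2(d[1],d[0]))%90,1))
g=cv2.resize(im[145:245,270:365],None,fx=6,fy=6,interpolation=cv2.INTER_CUBIC);e=cv2.Canny(cv2.GaussianBlur(g,(0,0),4),15,40)
L=cv2.HoughLinesP(e,1,np.pi/360,60,minLineLength=120,maxLineGap=15)
for l in sorted(L[:,0],key=lambda l:-np.hypot(l[2]-l[0],l[3]-l[1]))[:10]:
    q=ray(c,[[l[0]/6+270,l[1]/6+145],[l[2]/6+270,l[3]/6+145]],130);d=q[1]-q[0];print("stn",q.round(0).tolist(),round(np.degrees(np.arctan2(d[1],d[0]))%90,1))
E
```

```text
collar top [array([ 502.9, -218.8]), array([54.4, 45.8]), np.float64(76.5)] [ 503.18973 -218.82054] hsvctr
collar sc [array([ 502.9, -217.4]), array([56.4, 47.6]), np.float64(77.1)] [ 501.86697 -221.73688] hsvctr
cart top white [array([502.4, 248.5]), array([35.7, 32.8]), np.float64(18.2)] [502.23587 248.4524 ] hsvctr
cart sc white [array([500.6, 252.5]), array([35.6, 33. ]), np.float64(14.4)] [498.40643 252.25269] hsvctr
pin [array([ 502.9, -218.3]), array([14.9, 16.3]), np.float64(44.2)] [ 502.80734 -218.2196 ] hsvctr
orange [array([494. , 269.8]), array([30.3, 10.3]), np.float64(16.6)] [494.37506 269.2879 ] hsvctr
orange R [array([506.8, 226. ]), array([31.2, 12.3]), np.float64(16.2)] [506.55646 226.19313] hsvctr
station [array([ 560.5, -226.3]), array([354.9, 356.6]), np.float64(89.2)] [ 559.6402  -222.82864] hsvctr
block [array([497.2, 243.5]), array([70.7, 87.2]), np.float64(14.0)] [495.46304 235.20317] hsvctr
[98 14 71] [100  11  70] [ 30  15 103] [ 13  17 105] [30 30 85] [98 15 68]Traceback (most recent call last):
  File "<stdin>", line 21, in <module>
TypeError: 'NoneType' object is not subscriptable
```

Emit:
apply_moves(hand=[-1,-1,-1,-1,-1,-1,-1,-1,-1,-1,-1,-1], delta_pos=[[0,0,0],[0,0,0],[0,0,0],[0,0,0],[-0.017,-0.039,0],[-0.017,-0.039,0],[-0.017,-0.039,0],[-0.017,-0.039,0],[-0.017,-0.039,0],[-0.017,-0.039,0],[-0.017,-0.039,0],[-0.017,-0.039,0]], rotation=[[0,0,-0.132],[0,0,-0.132],[0,0,-0.132],[0,0,-0.132],[0,0,0],[0,0,0],[0,0,0],[0,0,0],[0,0,0],[0,0,0],[0,0,0],[0,0,0]])

```text
time_s: 1.3
ee_pos: [393.6, 384.2, 222.0]
orientation: [-0.151, 0.988, -0.006, -0.005]
contact_force: [0.8, -0.4, 0.8]
gripper_width: 84.9
```

```bash
cat >> h.py <<'E'
from scipy.spatial.transform import Rotation as Ro
def goto(x,y,z,ya):
    s=sense();R=Ro.from_quat(s["orientation"]).as_matrix();p=s["ee_pos"]
    t=np.radians(ya);yy=np.array([np.cos(t),np.sin(t),0]);zz=np.array([0,0,-1.]);T=np.c_[np.cross(yy,zz),yy,zz]
    print("t",round(s["time_s"],2),"p",p.round(1),"yang",round(np.degrees(np.arctan2(R[1,1],R[0,1])),2),"tilt",R[:2,2].round(4),"F",s["contact_force"].round(1),"w",round(s["gripper_width"],1))
    print("d tool mm",(R.T@(np.array([x,y,z])-p)).round(1),"rot",Ro.from_matrix(R.T@T).as_rotvec().round(3))
E
python3 -c "
from h import *
goto(501,249.5,130,105.5)"
```

```text
t 1.3 p [393.6 384.2 222. ] yang 107.4 tilt [-0.0086 -0.0126] F [ 0.8 -0.4  0.8] w 84.9
d tool mm [ -63.4 -159.7   92.8] rot [-0.01  -0.012  0.033]
```

Emit:
apply_moves(hand=[-1,-1,-1,-1,-1,-1,-1,-1], delta_pos=[[-0.013,-0.032,0.008],[-0.013,-0.032,0.008],[-0.013,-0.032,0.01],[-0.013,-0.032,0.015],[-0.011,-0.032,0.02],[0,0,0.02],[0,0,0.01],[0,0,0]], rotation=[[-0.01,-0.012,0.033],[0,0,0],[0,0,0],[0,0,0],[0,0,0],[0,0,0],[0,0,0],[0,0,0]])

```text
time_s: 2.1
ee_pos: [503.3, 235.6, 126.3]
orientation: [-0.13, 0.992, 0.0, -0.0]
contact_force: [-0.2, -0.2, 0.5]
gripper_width: 85.5
```

```bash
python3 -c "
from h import *
goto(501,249.5,120,105.5)
for n in('top','scene'):
  c=camera(n);np.savez(n+'1.npz',**{k:np.array(v) for k,v in c.items()})
  if n=='top':I=cv2.resize(c['pixels'][180:240,155:235],(640,480));I=cv2.convertScaleAbs(I,alpha=2)
  else: J=cv2.resize(c['pixels'][190:270,255:365],(660,480))
cv2.imwrite('pics/a.png',cv2.resize(np.hstack([I,J]),(800,300)))
"
```

```text
t 2.1 p [503.3 235.6 126.3] yang 104.94 tilt [-0.0007  0.0002] F [-0.2 -0.2  0.5] w 85.5
d tool mm [-1.4 14.   6.3] rot [ 0.    -0.001 -0.01 ]
```

View pics/a.png

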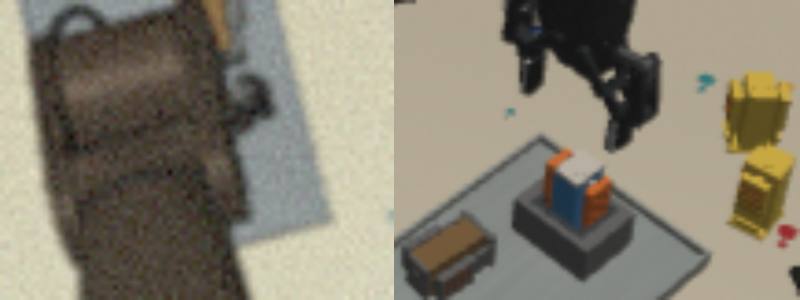

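The top view is occluded by the arm. In the scene view the open fingers stand above the cartridge (about (578,185) in the composite), offset by the expected 14 mm.

Emit:
apply_moves(hand=[-1,-1,-1,-1,-1,-1,-1,-1], delta_pos=[[-0.0014,0.014,0],[0,0,0],[0,0,0.02],[0,0,0.02],[0,0,0.02],[0,0,0.008],[0,0,0.003],[0,0,0]], rotation=[[0,0,-0.01],[0,0,0],[0,0,0],[0,0,0],[0,0,0],[0,0,0],[0,0,0],[0,0,0]])

```text
time_s: 3.0
ee_pos: [506.0, 259.4, 64.8]
orientation: [-0.141, 0.99, 0.002, 0.01]
contact_force: [-0.8, 0.4, 0.2]
gripper_width: 85.1
```

```bash
python3 -c "
from h import *
goto(501,249.5,53,105.5)"
```

```text
t 3.0 p [506.  259.4  64.8] yang 106.22 tilt [0.0193 0.0064] F [-0.8  0.4  0.2] w 85.1
d tool mm [ 7.8 -8.2 11.6] rot [0.001 0.02  0.012]
```

Emit:
apply_moves(hand=[-1,-1,-1,-1,-1,-1], delta_pos=[[0.004,-0.004,0],[0.003,-0.003,0],[0,0,0.004],[0,0,0.004],[0,0,0],[0,0,0]], rotation=[[0,0.01,0.006],[0,0.01,0.006],[0,0,0],[0,0,0],[0,0,0],[0,0,0]])

```text
time_s: 3.6
ee_pos: [503.2, 250.6, 59.7]
orientation: [-0.134, 0.991, 0.001, 0.002]
contact_force: [-0.4, -0.5, -0.3]
gripper_width: 85.5
```

```bash
python3 -c "
from h import *
goto(501,249.5,53,105.5)"
```

```text
t 3.6 p [503.2 250.6  59.7] yang 105.45 tilt [0.0045 0.0022] F [-0.4 -0.5 -0.3] w 85.5
d tool mm [ 2.4 -0.5  6.7] rot [ 0.001  0.005 -0.001]
```

Emit:
apply_moves(hand=[-1,-1,-1,-0.2,-0.2,-0.2,-0.2,-0.2], delta_pos=[[0.002,-0.0005,0.003],[0,0,0.003],[0,0,0],[0,0,0],[0,0,0],[0,0,0],[0,0,0],[0,0,0]], rotation=[[0,0.005,0],[0,0,0],[0,0,0],[0,0,0],[0,0,0],[0,0,0],[0,0,0],[0,0,0]])

```text
time_s: 4.4
ee_pos: [501.0, 249.6, 53.0]
orientation: [-0.135, 0.991, 0.0, -0.001]
contact_force: [0.2, 0.3, 0.3]
gripper_width: 51.4
```

```bash
python3 -c "
from h import *
goto(501,249.5,53,105.5)
c=camera('scene')
cv2.imwrite('pics/b.png',cv2.resize(c['pixels'][195:275,260:360],(800,600),interpolation=cv2.INTER_CUBIC)) 
"
```

```text
t 4.4 p [501.  249.6  53. ] yang 105.46 tilt [-0.0014  0.0006] F [0.2 0.3 0.3] w 51.4
d tool mm [ 0.1 -0.1 -0. ] rot [ 0.001 -0.001 -0.001]
```

View pics/b.png

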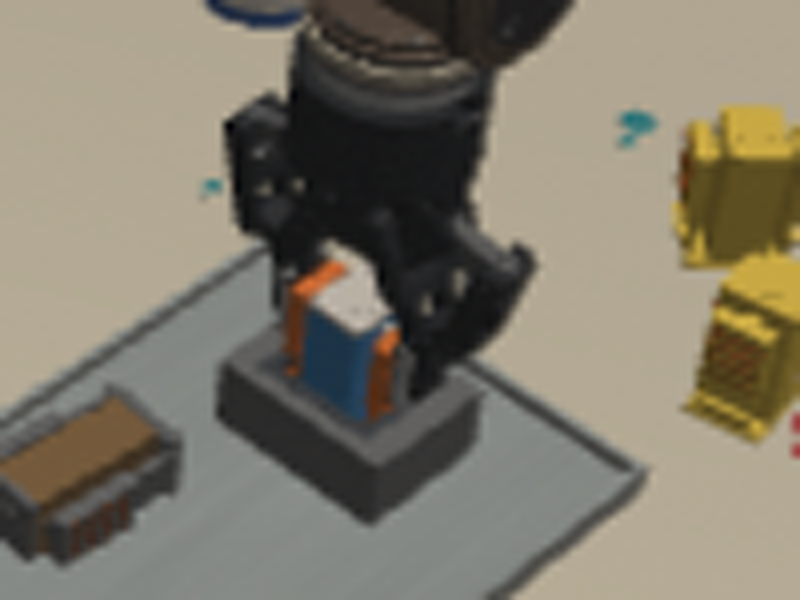

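The fingers stand on either side of the tabs at about (300,310) and (385,360), with no force yet. I'll close slowly and watch the lateral force.

Emit:
apply_moves(hand=[-0.13,-0.13,-0.13], delta_pos=[[0,0,0],[0,0,0],[0,0,0]], rotation=[[0,0,0],[0,0,0],[0,0,0]])

```text
time_s: 4.75
ee_pos: [501.1, 249.6, 53.2]
orientation: [-0.135, 0.991, 0.0, -0.001]
contact_force: [0.2, 0.2, -0.6]
gripper_width: 48.2
```

Emit:
apply_moves(hand=[-0.08,-0.08,-0.08], delta_pos=[[0,0,0],[0,0,0],[0,0,0]], rotation=[[0,0,0],[0,0,0],[0,0,0]])

```text
time_s: 5.05
ee_pos: [501.2, 249.6, 53.5]
orientation: [-0.135, 0.991, 0.0, -0.001]
contact_force: [0.1, 0.0, 0.6]
gripper_width: 46.3
```

Emit:
apply_moves(hand=[-0.02,0.02,0.02,0.02], delta_pos=[[0,0,0],[0,0,0],[0,0,0],[0,0,0]], rotation=[[0,0,0],[0,0,0],[0,0,0],[0,0,0]])

```text
time_s: 5.45
ee_pos: [501.3, 249.7, 53.9]
orientation: [-0.135, 0.991, 0.0, -0.001]
contact_force: [-1.7, -1.2, 0.7]
gripper_width: 42.2
```

```bash
python3 -c "
from h import *
goto(501,249.5,53,105.5)"
```

```text
t 5.45 p [501.3 249.7  53.9] yang 105.47 tilt [-0.0012  0.0006] F [-1.7 -1.2  0.7] w 42.2
d tool mm [ 0.3 -0.1  0.9] rot [ 0.001 -0.001 -0.   ]
```

Emit:
apply_moves(hand=[0.06,0.06,0.06,0.06], delta_pos=[[0,0,0],[0,0,0],[0,0,-0.003],[0,0,-0.003]], rotation=[[0,0,0],[0,0,0],[0,0,0],[0,0,0]])

```text
time_s: 5.85
ee_pos: [500.4, 249.4, 58.9]
orientation: [-0.135, 0.991, 0.0, -0.001]
contact_force: [-0.6, 0.5, -1.0]
gripper_width: 40.6
```

```bash
python3 -c "
from h import *
goto(501,249.5,110,105.5)"
```

```text
t 5.85 p [500.4 249.4  58.9] yang 105.47 tilt [-0.0029  0.0001] F [-0.6  0.5 -1. ] w 40.6
d tool mm [ -0.4  -0.  -51.1] rot [ 0.001 -0.003 -0.   ]
```

Emit:
apply_moves(hand=[0.1,0.1,0.1,0.1,0.1,0.1], delta_pos=[[0,0,-0.004],[0,0,-0.005],[0,0,-0.006],[0,0,-0.008],[0,0,-0.008],[0,0,-0.008]], rotation=[[0,0,0],[0,0,0],[0,0,0],[0,0,0],[0,0,0],[0,0,0]])

```text
time_s: 6.45
ee_pos: [499.8, 249.1, 99.7]
orientation: [-0.135, 0.991, 0.0, -0.002]
contact_force: [0.2, 0.1, -2.4]
gripper_width: 38.9
```

```bash
python3 -c "
from h import *
goto(501,249.5,200,105.5)
c=camera('scene')
cv2.imwrite('pics/c.png',cv2.resize(c['pixels'][185:265,260:360],(600,480),interpolation=cv2.INTER_CUBIC)) 
"
```

```text
t 6.45 p [499.8 249.1  99.7] yang 105.46 tilt [-0.0045 -0.0002] F [ 0.2  0.1 -2.4] w 38.9
d tool mm [-8.000e-01  1.000e-01 -1.003e+02] rot [ 0.001 -0.004 -0.001]
```

View pics/c.png

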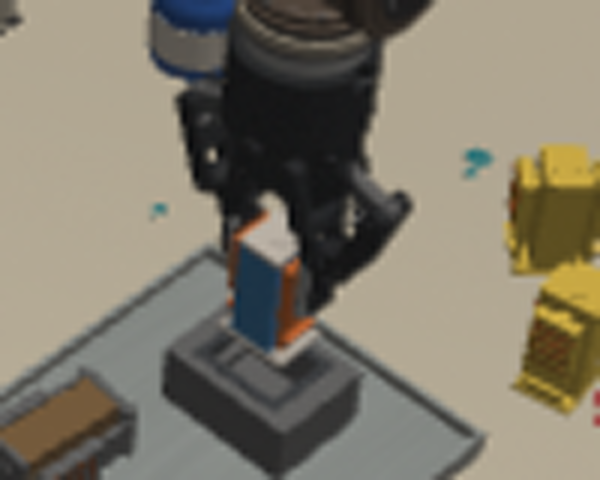

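The cartridge is clear of the stand at about (265,300) in the crop, upright in the grip. Fz of −2.4 N matches its weight. I'll raise it, turn it and carry it over.

Emit:
apply_moves(hand=[0.1,0.1,0.1,0.1,0.1,0.1,0.1,0.1,0.1,0.1,0.1,0.1], delta_pos=[[0,0,-0.01],[0,0,-0.015],[0,0,-0.02],[0,0,-0.02],[0,0,-0.02],[0,0,-0.015],[0,0,-0.008],[0,0,0],[0,0,0],[0,0,0],[0,0,0],[0,0,0]], rotation=[[0,0.004,0],[0,0,0],[0,0,0.04],[0,0,0.06],[0,0,0.08],[0,0,0.08],[0,0,0.08],[0,0,0.08],[0,0,0.05],[0,0,0.03],[0,0,0],[0,0,0]])

```text
time_s: 7.7
ee_pos: [500.9, 249.6, 222.3]
orientation: [0.125, 0.992, -0.0, -0.002]
contact_force: [-0.0, -0.2, -2.5]
gripper_width: 38.9
```

```bash
python3 -c "
from h import *
goto(503,-218.5,215,76.8)"
```

```text
t 7.7 p [500.9 249.6 222.3] yang 75.69 tilt [-0.0038 -0.    ] F [-0.  -0.2 -2.5] w 38.9
d tool mm [-117.7 -453.     7.3] rot [-0.001 -0.004 -0.019]
```

Emit:
apply_moves(hand=[0.1,0.1,0.1,0.1,0.1,0.1,0.1,0.1,0.1,0.1,0.1,0.1], delta_pos=[[-0.003,-0.01,0],[-0.005,-0.02,0],[-0.008,-0.03,0],[-0.01,-0.04,0],[-0.01,-0.04,0],[-0.01,-0.04,0],[-0.01,-0.04,0],[-0.01,-0.04,0],[-0.01,-0.04,0],[-0.01,-0.04,0],[-0.01,-0.03,0],[-0.007,-0.02,0]], rotation=[[0,-0.004,-0.019],[0,0,0],[0,0,0],[0,0,0],[0,0,0],[0,0,0],[0,0,0],[0,0,0],[0,0,0],[0,0,0],[0,0,0],[0,0,0]])

```text
time_s: 8.9
ee_pos: [513.7, -165.6, 224.6]
orientation: [0.107, 0.994, -0.0, 0.001]
contact_force: [-0.0, -0.1, -1.7]
gripper_width: 39.0
```

```bash
python3 -c "
from h import *
goto(503,-218.5,215,76.8)"
```

```text
t 8.9 p [ 513.7 -165.6  224.6] yang 77.7 tilt [ 0.0017 -0.0004] F [-0.  -0.1 -1.7] w 39.0
d tool mm [ -0.8 -53.9   9.6] rot [-0.     0.002  0.016]
```

Emit:
apply_moves(hand=[0.1,0.1,0.1,0.1,0.1,0.1], delta_pos=[[0,-0.018,0.005],[0,-0.014,0.01],[0,-0.008,0.01],[0,-0.004,0.005],[0,0,0],[0,0,0]], rotation=[[0,0,0.008],[0,0,0.008],[0,0,0],[0,0,0],[0,0,0],[0,0,0]])

```text
time_s: 9.5
ee_pos: [502.9, -212.2, 191.9]
orientation: [0.116, 0.993, 0.001, -0.0]
contact_force: [0.1, -0.0, -2.0]
gripper_width: 38.9
```

```bash
python3 -c "
from h import *
goto(503,-218.5,190,76.8)"
```

```text
t 9.5 p [ 502.9 -212.2  191.9] yang 76.65 tilt [0.0001 0.0015] F [ 0.1 -0.  -2. ] w 38.9
d tool mm [-1.6 -6.1  1.9] rot [ 0.002 -0.    -0.003]
```

Emit:
apply_moves(hand=[0.1,0.1,0.1,0.1], delta_pos=[[-0.001,-0.004,0],[-0.0005,-0.002,0],[0,0,0],[0,0,0]], rotation=[[0.002,0,-0.003],[0,0,0],[0,0,0],[0,0,0]])

```text
time_s: 9.9
ee_pos: [504.0, -217.3, 193.1]
orientation: [0.113, 0.994, -0.001, 0.001]
contact_force: [-0.2, 0.1, -1.9]
gripper_width: 39.3
```

```bash
python3 -c "
from h import *
goto(503,-218.5,190,76.8)
c=camera('scene');np.savez('scene2.npz',**{k:np.array(v) for k,v in c.items()})
a=cv2.resize(c['pixels'][110:170,200:280],(800,600),interpolation=cv2.INTER_CUBIC)
cv2.imwrite('pics/d.png',a)
"
```

```text
t 9.9 p [ 504.  -217.3  193.1] yang 77.01 tilt [ 0.0014 -0.0012] F [-0.2  0.1 -1.9] w 39.3
d tool mm [ 0.7 -1.4  3.1] rot [-0.001  0.002  0.004]
```

View pics/d.png

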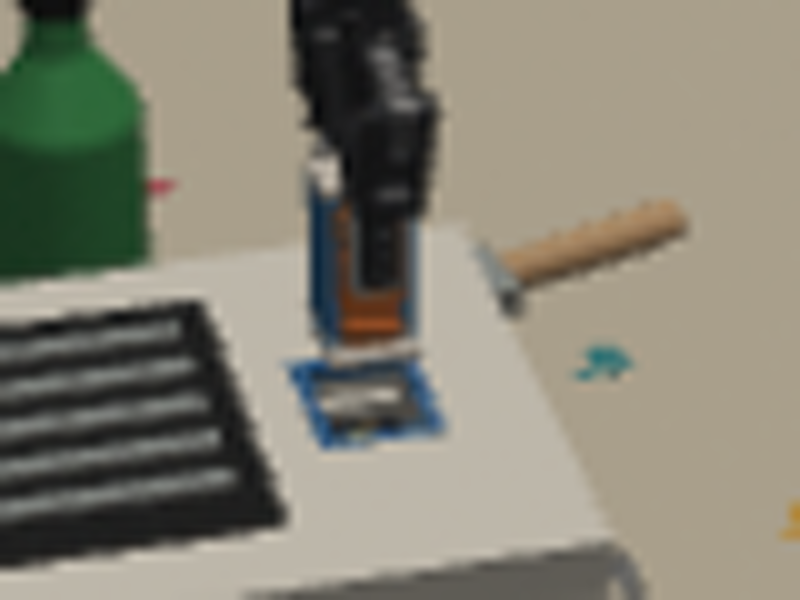

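The held cartridge hangs over the collar: its foot's near edge runs from about (327,362) to (419,356) and the collar's near edge from (322,447) to (447,432). I'll cast these to get the offset.

```bash
python3 -c "
from h import *
s={k:v for k,v in np.load('scene2.npz').items()}
t=np.radians(-13.2);ex=np.array([np.cos(t),np.sin(t)]);ey=np.array([-ex[1],ex[0]]);w=np.array([502.9,-218.4])
def rel(p,z):
    q=ray(s,[[p[0]/10-.45+200,p[1]/10-.45+110]],z)[0]-w;return (q@ex).round(1),(q@ey).round(1)
for n,p,z in(('footL',(327,362),159),('footR',(419,356),159),('colL',(322,447),130),('colR',(447,432),130)):print(n,rel(p,z))
im=cv2.resize(s['pixels'][110:170,200:280],None,fx=10,fy=10,interpolation=cv2.INTER_CUBIC);h=cv2.cvtColor(im,cv2.COLOR_BGR2HSV)
for nm,lo,hi,rows,z in(('orange',(3,140,40),(18,255,255),(230,260,325,332),0),('trunk+',(95,60,20),(125,255,255),(240,260,280,300),0),('foot',(0,0,130),(179,50,255),(346,350,354),0)):
  m=cv2.inRange(h,lo,hi)
  for r in rows:
    u=np.nonzero(m[r,300:435])[0]+300;print(nm,r,u.min() if len(u) else 0,u.max() if len(u) else 0)
d=cv2.inRange(h,(0,0,0),(179,255,45))
for r in(240,260,270,280):u=np.nonzero(d[r,340:410])[0]+340;print('dark',r,u.min() if len(u) else 0,u.max() if len(u) else 0)
"
```

```text
footL (np.float64(18.0), np.float64(16.4))
footR (np.float64(-16.2), np.float64(21.2))
colL (np.float64(23.5), np.float64(29.2))
colR (np.float64(-24.3), np.float64(31.6))
orange 230 0 0
orange 260 0 0
orange 325 343 399
orange 332 345 395
trunk+ 240 312 332
trunk+ 260 312 333
trunk+ 280 312 333
trunk+ 300 312 335
foot 346 300 434
foot 350 300 434
foot 354 300 434
dark 240 360 398
dark 260 360 398
dark 270 360 398
dark 280 361 396
```

Emit:
apply_moves(hand=[0.1,0.1,0.1,0.1,0.1,0.1], delta_pos=[[0.001,-0.001,0.006],[0,0,0.008],[0,0,0.005],[0,0,0],[0,0,0],[0,0,0]], rotation=[[-0.001,0.002,0.004],[0,0,0],[0,0,0],[0,0,0],[0,0,0],[0,0,0]])

```text
time_s: 10.55
ee_pos: [502.3, -217.7, 171.6]
orientation: [0.115, 0.993, 0.0, -0.001]
contact_force: [-0.0, 0.7, -1.8]
gripper_width: 38.9
```

```bash
python3 -c "
from h import *
goto(502.3,-217.9,166,76.8)"
```

```text
t 10.55 p [ 502.3 -217.7  171.6] yang 76.77 tilt [-0.0016  0.0011] F [-0.   0.7 -1.8] w 38.9
d tool mm [-0.1 -0.2  5.6] rot [ 0.001 -0.002 -0.001]
```

Good. I'll lower it slowly and watch the force.

Emit:
apply_moves(hand=[0.1,0.1,0.1,0.1,0.1], delta_pos=[[0,0,0.003],[0,0,0.003],[0,0,0.003],[0,0,0],[0,0,0]], rotation=[[0,0,0],[0,0,0],[0,0,0],[0,0,0],[0,0,0]])

```text
time_s: 11.05
ee_pos: [502.6, -217.9, 162.4]
orientation: [0.115, 0.993, 0.0, -0.0]
contact_force: [-0.2, -0.3, -0.8]
gripper_width: 39.3
```

```bash
python3 -c "
from h import *
goto(502.3,-217.9,158,76.8)"
```

```text
t 11.05 p [ 502.6 -217.9  162.4] yang 76.77 tilt [-0.0007  0.0005] F [-0.2 -0.3 -0.8] w 39.3
d tool mm [ 0.3 -0.   4.4] rot [ 0.    -0.001 -0.001]
```

Emit:
apply_moves(hand=[0.1,0.1,0.1,0.1], delta_pos=[[0,0,0.0025],[0,0,0.0025],[0,0,0],[0,0,0]], rotation=[[0,0,0],[0,0,0],[0,0,0],[0,0,0]])

```text
time_s: 11.45
ee_pos: [502.7, -218.0, 157.1]
orientation: [0.115, 0.993, 0.0, -0.0]
contact_force: [-0.5, 0.2, -1.3]
gripper_width: 39.1
```

Emit:
apply_moves(hand=[0.1,0.1,0.1,0.1], delta_pos=[[0,0,0.002],[0,0,0.0],[0,0,0],[0,0,0]], rotation=[[0,0,0],[0,0,0],[0,0,0],[0,0,0]])

```text
time_s: 11.85
ee_pos: [502.7, -218.0, 155.0]
orientation: [0.115, 0.993, 0.0, -0.0]
contact_force: [-0.1, 0.8, -0.9]
gripper_width: 38.8
```

Emit:
apply_moves(hand=[0.1,0.1,0.1,0.1,0.1], delta_pos=[[0,0,0.002],[0,0,0.002],[0,0,0.002],[0,0,0],[0,0,0]], rotation=[[0,0,0],[0,0,0],[0,0,0],[0,0,0],[0,0,0]])

```text
time_s: 12.35
ee_pos: [502.7, -218.0, 148.4]
orientation: [0.115, 0.993, 0.0, -0.0]
contact_force: [0.9, -0.9, -1.8]
gripper_width: 38.8
```

Emit:
apply_moves(hand=[0.1,0.1,0.1,0.1], delta_pos=[[0,0,0.0015],[0,0,0.001],[0,0,0],[0,0,0]], rotation=[[0,0,0],[0,0,0],[0,0,0],[0,0,0]])

```text
time_s: 12.75
ee_pos: [503.2, -218.3, 146.8]
orientation: [0.115, 0.993, -0.0, 0.0]
contact_force: [-0.3, -0.2, -1.7]
gripper_width: 39.0
```

Emit:
apply_moves(hand=[0.1,0.1,0.1,0.1], delta_pos=[[0,0,0.0015],[0,0,0],[0,0,0],[0,0,0]], rotation=[[0,0,0],[0,0,0],[0,0,0],[0,0,0]])

```text
time_s: 13.15
ee_pos: [503.5, -218.4, 146.8]
orientation: [0.115, 0.993, -0.0, 0.001]
contact_force: [-1.1, 0.1, 0.4]
gripper_width: 38.8
```

It's touching the pin. I'll release it and back off upward.

Emit:
apply_moves(hand=[0.0,-0.1,-0.2,-0.3,-0.5,-0.6,-0.6,-0.6,-0.6,-0.6,-0.6,-0.6], delta_pos=[[0,0,0],[0,0,0],[0,0,0],[0,0,0],[0,0,0],[0,0,0],[0,0,-0.01],[0,0,-0.02],[0,0,-0.02],[0,0,-0.02],[0,0,-0.01],[0,0,0]], rotation=[[0,0,0],[0,0,0],[0,0,0],[0,0,0],[0,0,0],[0,0,0],[0,0,0],[0,0,0],[0,0,0],[0,0,0],[0,0,0],[0,0,0]])

```text
time_s: 14.35
ee_pos: [503.9, -218.7, 232.4]
orientation: [0.115, 0.993, -0.001, 0.002]
contact_force: [0.3, 0.3, -0.3]
gripper_width: 68.0
```

```bash
python3 -c "
from h import *
goto(502.9,-218.2,230,76.8)
c=camera('scene')
cv2.imwrite('pics/e.png',cv2.resize(c['pixels'][110:170,200:280],(800,600),interpolation=cv2.INTER_CUBIC))
"
```

```text
t 14.35 p [ 503.9 -218.7  232.4] yang 76.77 tilt [ 0.0037 -0.0022] F [ 0.3  0.3 -0.3] w 68.0
d tool mm [1.1 0.3 2.4] rot [-0.001  0.004 -0.   ]
```

View pics/e.png

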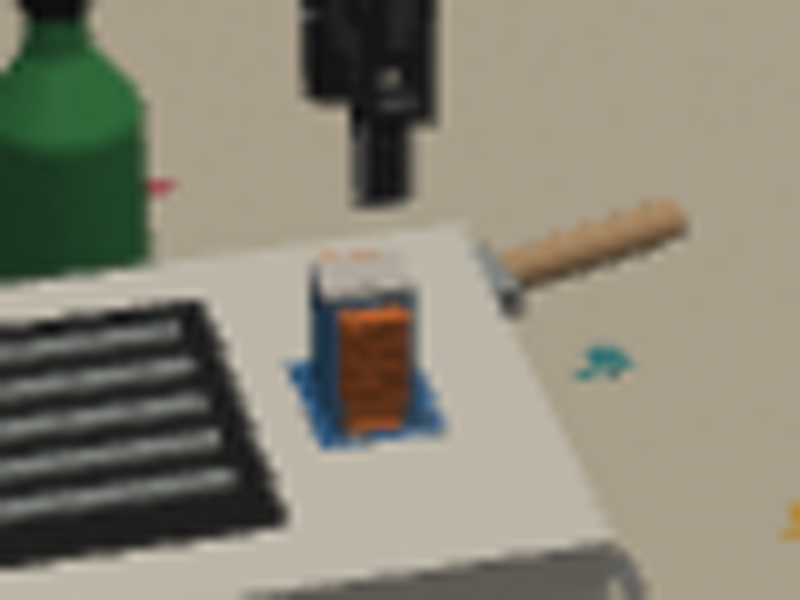

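It stands upright in the well (about (362,340)), tabs out, riding on the pin. Next I shut the fingers and push on the top centre.

Emit:
apply_moves(hand=[0.2,1,1,1,1,1,1,1,1,1], delta_pos=[[0.001,0,0],[0,0,0],[0,0,0],[0,0,0],[0,0,0],[0,0,0.01],[0,0,0.01],[0,0,0.008],[0,0,0],[0,0,0]], rotation=[[0,0.004,0],[0,0,0],[0,0,0],[0,0,0],[0,0,0],[0,0,0],[0,0,0],[0,0,0],[0,0,0],[0,0,0]])

```text
time_s: 15.4
ee_pos: [499.7, -216.5, 194.7]
orientation: [0.115, 0.993, 0.002, -0.006]
contact_force: [-0.3, -0.3, -0.3]
gripper_width: -0.5
```

```bash
python3 -c "
from h import *
goto(502.9,-218.2,188,76.8)"
```

```text
t 15.4 p [ 499.7 -216.5  194.7] yang 76.76 tilt [-0.0107  0.0056] F [-0.3 -0.3 -0.3] w -0.5
d tool mm [-3.6 -1.   6.6] rot [ 0.003 -0.012 -0.001]
```

Emit:
apply_moves(hand=[1,1,1,1,1], delta_pos=[[-0.003,-0.001,0],[0,0,0.003],[0,0,0.002],[0,0,0],[0,0,0]], rotation=[[0.003,-0.01,0],[0,0,0],[0,0,0],[0,0,0],[0,0,0]])

```text
time_s: 15.9
ee_pos: [503.2, -218.7, 190.2]
orientation: [0.115, 0.993, -0.001, 0.0]
contact_force: [-0.5, -0.5, 0.3]
gripper_width: 0.1
```

```bash
python3 -c "
from h import *
goto(502.9,-218.2,188,76.8)"
```

```text
t 15.9 p [ 503.2 -218.7  190.2] yang 76.76 tilt [ 0.0009 -0.0012] F [-0.5 -0.5  0.3] w 0.1
d tool mm [0.4 0.4 2.2] rot [-0.001  0.001 -0.001]
```

Emit:
apply_moves(hand=[1,1,1,1,1], delta_pos=[[0,0,0.001],[0,0,0.001],[0,0,0.001],[0,0,0.001],[0,0,0.001]], rotation=[[0,0,0],[0,0,0],[0,0,0],[0,0,0],[0,0,0]])

```text
time_s: 16.4
ee_pos: [503.7, -219.1, 186.1]
orientation: [0.115, 0.993, -0.001, 0.001]
contact_force: [-1.4, 1.0, 5.6]
gripper_width: -0.3
```

Emit:
apply_moves(hand=[1,1,1], delta_pos=[[0,0,0.001],[0,0,0.001],[0,0,0.001]], rotation=[[0,0,0],[0,0,0],[0,0,0]])

```text
time_s: 16.7
ee_pos: [504.6, -219.8, 186.1]
orientation: [0.115, 0.993, -0.002, 0.002]
contact_force: [-2.0, 1.9, 5.4]
gripper_width: -0.1
```

Emit:
apply_moves(hand=[1,1], delta_pos=[[0.0015,0.001,0.002],[0.0015,0.001,0.002]], rotation=[[0,0.004,0],[0,0,0]])

```text
time_s: 16.9
ee_pos: [504.0, -218.9, 185.9]
orientation: [0.115, 0.993, -0.004, 0.003]
contact_force: [-0.2, -1.0, 5.6]
gripper_width: -0.3
```

Emit:
apply_moves(hand=[1,1], delta_pos=[[0.0005,0.0005,0.003],[0.0005,0.0005,0.003]], rotation=[[0,0,0],[0,0,0]])

```text
time_s: 17.1
ee_pos: [505.0, -219.5, 185.5]
orientation: [0.115, 0.993, -0.006, 0.006]
contact_force: [-3.7, 1.6, 12.0]
gripper_width: 0.1
```

```bash
python3 -c "
from h import *
goto(502.9,-218.2,182,76.8)"
```

```text
t 17.1 p [ 505.  -219.5  185.5] yang 76.81 tilt [ 0.0104 -0.0132] F [-3.7  1.6 12. ] w 0.1
d tool mm [2.4 0.8 3.5] rot [-0.011  0.013  0.   ]
```

Emit:
apply_moves(hand=[1,1,1], delta_pos=[[0.002,0.001,0.003],[0.002,0.001,0.0035],[0.002,0.001,0.004]], rotation=[[-0.01,0.012,0],[-0.006,0.006,0],[-0.006,0.006,0]])

```text
time_s: 17.4
ee_pos: [504.3, -218.9, 184.2]
orientation: [0.115, 0.993, 0.002, 0.002]
contact_force: [-0.6, -0.8, 9.7]
gripper_width: -0.0
```

```bash
python3 -c "
from h import *
goto(502.9,-218.2,182,76.8)"
```

```text
t 17.4 p [ 504.3 -218.9  184.2] yang 76.84 tilt [0.0046 0.0034] F [-0.6 -0.8  9.7] w -0.0
d tool mm [1.5 0.4 2.2] rot [0.004 0.004 0.001]
```

Moving down under about 10 N against the spring; I'll go on with slightly more lead.

Emit:
apply_moves(hand=[1,1,1], delta_pos=[[0.002,0.001,0.0045],[0.002,0.001,0.0045],[0.002,0.001,0.0045]], rotation=[[0,0.004,0],[0,0.004,0],[0,0.004,0]])

```text
time_s: 17.7
ee_pos: [504.5, -219.3, 181.7]
orientation: [0.115, 0.993, -0.003, 0.004]
contact_force: [-2.6, 0.6, 12.5]
gripper_width: -0.5
```

```bash
python3 -c "
from h import *
goto(502.9,-218.2,180,76.8)"
```

```text
t 17.7 p [ 504.5 -219.3  181.7] yang 76.85 tilt [ 0.0078 -0.0065] F [-2.6  0.6 12.5] w -0.5
d tool mm [1.8 0.7 1.6] rot [-0.005  0.009  0.001]
```

Emit:
apply_moves(hand=[1,1,1], delta_pos=[[0.002,0.001,0.0045],[0.002,0.001,0.0045],[0.002,0.001,0.0045]], rotation=[[-0.005,0.008,0],[-0.002,0.004,0],[-0.002,0.004,0]])

```text
time_s: 18.0
ee_pos: [504.5, -219.5, 181.0]
orientation: [0.114, 0.993, -0.003, 0.004]
contact_force: [-3.5, -0.0, 14.8]
gripper_width: -0.0
```

```bash
python3 -c "
from h import *
goto(502.9,-218.2,178,76.8)"
```

```text
t 18.0 p [ 504.5 -219.5  181. ] yang 76.89 tilt [ 0.0079 -0.0063] F [-3.5 -0.  14.8] w -0.0
d tool mm [1.9 0.9 3. ] rot [-0.004  0.009  0.002]
```

Emit:
apply_moves(hand=[1,1], delta_pos=[[0.002,0.001,0.0055],[0.002,0.001,0.006]], rotation=[[-0.004,0.008,0],[-0.003,0.006,0]])

```text
time_s: 18.2
ee_pos: [504.5, -219.7, 179.1]
orientation: [0.114, 0.993, -0.002, 0.003]
contact_force: [-3.5, 0.6, 12.5]
gripper_width: -0.2
```

```bash
python3 -c "
from h import *
goto(502.9,-218.2,178,76.8)"
```

```text
t 18.2 p [ 504.5 -219.7  179.1] yang 76.93 tilt [ 0.0045 -0.0046] F [-3.5  0.6 12.5] w -0.2
d tool mm [1.9 1.1 1.1] rot [-0.003  0.005  0.002]
```

Emit:
apply_moves(hand=[1,1], delta_pos=[[0.002,0.001,0.005],[0.002,0.001,0.0055]], rotation=[[-0.003,0.005,0],[-0.003,0.004,0]])

```text
time_s: 18.4
ee_pos: [504.4, -219.7, 178.1]
orientation: [0.114, 0.994, -0.002, 0.003]
contact_force: [-5.5, 2.7, 23.1]
gripper_width: -0.0
```

Emit:
apply_moves(hand=[1,1], delta_pos=[[0.002,0.001,0.005],[0.002,0.001,0.0055]], rotation=[[-0.003,0.005,0],[-0.003,0.004,0]])

```text
time_s: 18.6
ee_pos: [504.5, -219.7, 178.2]
orientation: [0.113, 0.994, -0.002, 0.004]
contact_force: [-4.5, 1.5, 19.3]
gripper_width: 0.1
```

On the floor (178.1 mm, 23 N). I'll back off and check.

Emit:
apply_moves(hand=[1,1,1,1,1,1,1,1,1,1,1,1], delta_pos=[[0,0,-0.002],[0,0,-0.003],[0,0,-0.01],[0,0,-0.02],[0,0,-0.04],[0,0,-0.04],[0,0,-0.04],[0,0.03,-0.02],[0,0.04,0],[0,0.04,0],[0,0.02,0],[0,0,0]], rotation=[[0,0,0],[0,0,0],[0,0,0],[0,0,0],[0,0,0],[0,0,0],[0,0,0],[0,0,0],[0,0,0],[0,0,0],[0,0,0],[0,0,0]])

```text
time_s: 19.8
ee_pos: [531.8, -87.8, 358.6]
orientation: [0.115, 0.993, 0.001, 0.001]
contact_force: [-1.0, -0.0, 0.4]
gripper_width: -0.1
```

```bash
python3 -c "
from h import *
goto(502.9,-218.2,178,76.8)
s=camera('scene');c=camera('top')
np.savez('scene3.npz',**{k:np.array(v) for k,v in s.items()});np.savez('top3.npz',**{k:np.array(v) for k,v in c.items()})
a=cv2.resize(s['pixels'][125:165,215:265],(500,400),interpolation=cv2.INTER_CUBIC)
b=cv2.convertScaleAbs(cv2.resize(c['pixels'][185:229,300:333],(300,400),interpolation=cv2.INTER_CUBIC),alpha=2.2)
cv2.imwrite('pics/f.png',np.hstack([a,b]))
W=pts(s);P=W[125:165,215:265].reshape(-1,3);P=P[(P[:,2]>160)&(np.hypot(P[:,0]-503,P[:,1]+218)<25)];print(len(P),np.percentile(P,[10,50,90],0).round(1))
W=pts(c);P=W[180:230,295:340].reshape(-1,3);P=P[(P[:,2]>165)&(P[:,2]<200)];print(len(P),P.mean(0) if len(P) else 0)
"
```

```text
t 19.8 p [531.8 -87.8 358.6] yang 76.78 tilt [0.0019 0.0024] F [-1.  -0.   0.4] w -0.1
d tool mm [  -1.4 -134.1  180.2] rot [ 0.003  0.001 -0.   ]
79 [[ 491.6 -228.   167.1]
 [ 507.  -209.2  176.5]
 [ 520.  -197.5  180.7]]
122 [ 502.15727514 -216.52604653  176.76343528]
```

View pics/f.png

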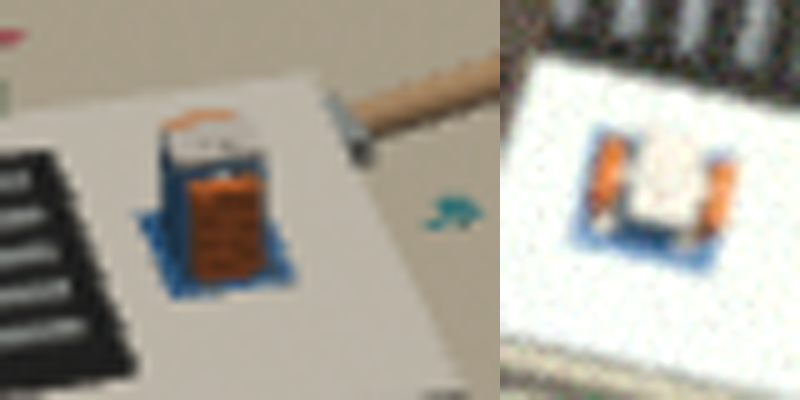

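The cartridge sits low and looks level in both views, with both tabs out. The far tab's top shows a bit more than before, so I'll check tilt and height per side from depth, comparing with a light touch-probe if needed.

```bash
python3 -c "
from h import *
np.set_printoptions(precision=1,suppress=True)
t=np.radians(-13.2);ex=np.array([np.cos(t),np.sin(t)]);ey=np.array([-ex[1],ex[0]]);w=np.array([502.9,-218.3])
Z=[];
cs=[camera('top') for _ in range(6)]
W=np.nanmedian(np.stack([pts(c) for c in cs]),0);q=(W[...,:2]-w);X=q@ex;Y=q@ey;z=W[...,2]
for lo,hi in((-27,-20),(-20,-14),(-11,-4),(-4,4),(4,11),(14,20),(20,27)):
  m=(abs(X)<10)&(Y>lo)&(Y<hi)&(z>150)&(z<200);print(lo,hi,m.sum(),np.median(z[m]) if m.any() else 0)
m=(abs(X)<13)&(abs(Y)<10)&(z>170);A=np.c_[X[m],Y[m],np.ones(m.sum())];print('plane',np.linalg.lstsq(A,z[m],rcond=None)[0].round(3))
avg=np.mean([c['pixels'].astype(float) for c in cs],0).astype(np.uint8);C=dict(cs[0]);C['pixels']=avg
for nm,lo,hi,box,zz in(('L',(2,110,40),(20,255,255),(300,314,190,225),173),('R',(2,110,40),(20,255,255),(316,330,190,225),173),('white',(0,0,90),(179,60,255),(311,320,197,212),179)):
  try:
    P,r=blob(C,lo,hi,box,zz);d=P-w;print(nm,'ey',(d@ey).min(),(d@ey).max(),'ex',(d@ex).min(),(d@ex).max())
  except Exception as e:print(nm,e)
"
```

```text
-27 -20 8 174.33738925157843
-20 -14 7 172.89831404837827
-11 -4 9 178.40201462577107
-4 4 14 179.49536139284672
4 11 11 178.81497743237747
14 20 4 172.36171578537594
20 27 10 173.78455581443149
plane [  0.   -0.  179.2]
L ey 16.764009818882002 26.735105317622182 ex -15.085944118615073 12.142577256171402
R ey -24.90961199622073 -16.767502064722926 ex -15.32790270484665 11.91471204265225
white ey -8.562711487239403 30.980171968108777 ex -15.288564005514996 28.985778313350004
```

```bash
python3 -c "
from h import *
print(job_done())"
```

```text
the job is handed in; nothing more can be done
None
```

I moved the blue cartridge from the flushing stand to the station's well and pushed it home. By my checks it is latched with both tabs out. The job is handed in at about 20 s on the robot's clock; `job_done` reported no verdict.

- **Lift and placing:** I pinched the tabs until the opening read 42 mm or less, lifted the cartridge straight out and lowered it until it touched the valve pin. I released it there, then pushed on the top with the shut fingers. The push peaked at about 23 N, with the fingertips down to 178.1 mm, the well's floor.
- **Height and tilt:** With the fingers withdrawn, depth in the top view put the cartridge's top level at 179.2 mm, about 12 mm home height above the rim.
- **Tabs and position:** The tabs spanned 51.6 mm, against 52 mm when free. The centre was within about 2 mm of the well's axis.
- **Less certain:**
  - The scene view's depth gave a lower top (median 176.5 mm), but that reading mixed in side faces.
  - The centre offset of about 1–2 mm is within the cameras' calibration error.
  - The gripper's opening read 39 mm while carrying, below the cartridge's 42 mm fully pinched. I took that as give in the fingers and could not measure the squeeze itself.
- **Bystanders:** I saw no contact with any of them, but I did not measure their positions again at the end.

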